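# Cover the primer pot and hold a plate flush on the tilted stage

## Robot

A 6-joint arm with a two-finger parallel gripper is mounted at the origin on the work surface. World frame = base frame: x ahead of the robot, y to its left, z up, the work surface at z = 0. Lengths are in m, angles in rad, forces in N, time in s.
With the tool pointing down it reaches from about 0.35 to 0.85 m from the base axis. Payload 8.1 kg.
Tool frame: the origin (TCP) lies at the very end of the fingers, on their centre line; the grasp point (between the pads) lies 19 mm behind it; z points along the fingers, y is the direction in which the jaws open and shut (so a half turn about z gives the same grasp; the last joint's range is limited). The gripper opens to 93 mm and grips with 3 to 60 N. Pads are 15 mm wide; open, the fingers measure 128 mm over their backs; the gripper's body (75 mm by 188 mm) begins 65 mm behind the grasp point.
Start: joints at [1.07, 0.13, 1.488, -0, 1.523, -0.085], TCP at [0.242, 0.549, 0.219] pointing down, gripper open.
Joint ranges: [-2.96, 2.96], [-0.89, 2.26], [0.02, 2.5], [-1.34, 4.48], [0, 2.73], [-2.66, 2.66]. Speed limits (rad/s): [2.39, 2.39, 2.79, 3.14, 3.14, 3.14].

## Interface

Orientations are given as a rotation vector (axis times angle).
In Python, from plant import * gives the robot as it stands.
- The arm moves only by the tool apply_moves, never from a script. Its argument "commands" is one flat list of numbers, 7 for each row, row after row: the shift along the world's x, y, z in cm, then the turn, a rotation vector about the world's x, y, z in rad, then the finger opening in cm, from 0 to 9.3. A call has 1 to 8 rows; each row shifts and turns the pose as measured when the row begins; what a row does not reach is not made up. A row lasts 1/8 s, in which the tool goes at most 62.5 mm and 10.7 degrees, less where a joint would pass 70% of its speed; a pose out of reach is approached as far as the arm can. A call with a gripper value outside its range is refused whole. The fingers move at their own pace and stop on an object; "squeeze" is the grip in N (left out, the last holds). Time passes only in rows, so rows that do not move let the fingers close. It gives the time, the measured TCP pose, the force and the opening at its end, in the units of the state.
- read_state(): the state, without advancing time (a new reading comes with each control period).
- read_camera(name): name is "scene" or "top" or "wrist"; returns (picture, depth): 480x640x3 uint8, blue, green, red; 480x640 float32, m along the optical axis (not along the pixel's ray), 0 where there is no reading.
- camera_model(name): a dict with "intrinsics" (3x3 intrinsics, pixels), "R" (3x3) and "t" (3): a world point X has camera coordinates R X + t. Camera axes: x right, y down, z forward; pixel columns grow to the right and rows downward; lengths in m; the calibration is good to about 2 mm. A picture is of the moment at which its call begins: read the wrist's pose just before it. camera_model takes no time and is no camera call; for the wrist camera it gives the pose at the moment of the call.
- close_job(): hands the job in, once; it reports no verdict.
Trained networks look in the newest picture that a camera, given by its name, has taken for a name from the list of things; names that differ only in an ending like _2 or _b are one class to them, and where a whole thing is asked for, a point or a joint stands for the part that bears it (a point fixed in the world has none). Each returns a list of dicts, best first, with "conf" (0 to 1); they miss things now and then, are a little off and sometimes report something else, mostly with a low value. They report only what shows in the picture. A call takes as long as a camera call. They do not tell look-alikes from the thing itself.
- find_in(query, camera): "point" ([x, y, z] in m, in the coordinates of the camera as it stood for that picture, good to about 4 mm: the middle of the surface that is visible of it).
- cut_out(query, camera): "mask" (480x640 bool, what is visible of it).
- spot_point(query, camera): "point" ([x, y, z] in m, in the coordinates of the camera as it stood for that picture, good to about 4 mm: a listed point, or the origin of a listed thing).
The state is a dict: "t": time; "q": joint angles; "dq": joint speeds; "joint_torque": joint torques, N m; "tool_pos": TCP position; "orientation": TCP orientation; "force": force on the tool from outside, world axes, zero at the start; "wrist_torque": the same for the moment, N m; "opening": finger opening in m.
Only numpy, scipy, OpenCV 4.12 (cv2) and the standard library are available. Lean on these libraries where they do the work, as an engineer would, in place of code of your own. Each camera call takes 0.05 s, during which the arm holds its last target. There are 200 camera calls.

## Task

The sloping pad of the tilt stage has just been primed for bonding the ribbed metal plate. First set the loose cover on the open primer pot so that it sits seated and level, placed rather than dropped; then pick up the plate by its rib, tilt it to match the slope and press its flat underside flush on the middle of the pad, long side running up the slope, until the pad gives a few millimetres on its springs, without forcing it. Finish while still holding the plate pressed there (do not let go), and leave the other things on the bench as they are.

Things in the scene. Friction and masses are not known exactly. Their poses are not given: they have to be found in the camera images.
- stage: aluminium tilt stage, fixed: base 120 (x) x 130 (y) x 12 mm, cheeks 36 x 10 mm at y = +-58 mm, 70 mm high; between them a cradle 110 x 96 x 10 mm, pivoted about y 66 mm above the bench and clamped stiffly at an unknown slope (15 to 35 degrees from level, high edge at +x: the face looks up and to -x). Up to 120 mm tall. Origin: centre of the underside
- pad_face (a point): centre of the upper face of the stage's grey sprung pad, 100 (x) x 80 (y) x 8 mm, about 90 mm above the bench; the pad lies on the cradle and tilts with it. x points up the slope, y is level along the width, z is the outward normal of the sloping face
- pad (a joint): how far the pad is pressed in along its normal, m: 0 at rest, 0.006 at its stop; about 2.4 N to start it, plus 1.2 N per mm
- plate: aluminium plate to be bonded, loose, 80 (x) x 50 (y) x 6 mm, 0.08 to 0.17 kg, lying flat with an upright grip rib on top: 40 (x) x 12 (y) mm, from 6 to 36 mm above the underside, centred. Origin: centre of the flat underside; z towards the rib. The rib is gripped across its 12 mm. To be held with x along the pad's x, either way round
- pot: open round steel primer pot, loose, empty inside, 0.35 kg, 72 mm outer diameter, 60 mm tall, wall 5 mm (mouth 62 mm). Origin: centre of its underside, z up
- cover: white plastic round cover for the pot, loose, standing on its spigot, 0.06 to 0.09 kg: spigot 54 mm diameter from 0 to 6 mm, disc 76 mm diameter from 6 to 11 mm, grip knob 20 mm diameter from 11 to 38 mm. Origin: centre of the spigot's underside, z up; seated, the disc rests on the rim and the origin is 54 mm above the pot's underside
- housing1: bystander: black stepped sensor housing, loose, standing, 39 mm diameter, 61 mm tall, solid. Origin: centre of its underside
- housing2: bystander: the same kind of housing. Origin: centre of its underside
- housing3: bystander: the same kind of housing. Origin: centre of its underside
- tape: bystander: loose brown tape roll lying flat, 90 mm outer diameter, 22 mm tall. Origin: centre of its underside
- driver: bystander: loose red-handled screwdriver about 200 mm long lying flat, along its own x axis. Origin: underside, mid length
There are look-alikes about, which are no part of the job. What is meant by the plate is not green, and is the larger of those in its own colour.

How it is judged:
By the outcome, as a careful person would: the job done as asked, in the order asked, and still so for the second after the job is handed in, while the arm keeps its last pose, push and grip.
It also fails if it takes over 61 s, if anything falls off the work surface, if the arm or the gripper's body presses on something with over 40 N, if the wrist force passes 120 N, or if a joint passes its speed limit or range.

## Working session

There is one attempt and no reset: what is moved stays moved. The work goes in short steps, Python scripts to look and compute and a tool call to move; the robot and the scene stay as the last step left them, time stands still between calls to the robot, and variables do not carry over. Pictures are saved under pics/ and viewed, about 8 in all and at most 12, crops included, and the job is handed in when it is done.

Besides the shell and the picture viewer there is one more tool, called after "Request:" as name(argument=value, ...) on one line, values as JSON. apply_moves: Moves the arm, as the interface text tells. Its arguments: {"type":"object","properties":{"commands":{"type":"array"},"squeeze":{"type":"number"}},"required":["commands"]}

```bash
ls; mkdir -p pics
cat > h.py <<'E'
from plant import *
import numpy as np, cv2
from scipy.spatial.transform import Rotation as Rn
np.set_printoptions(precision=4,suppress=True)
def w(p,m): return m["R"].T@(np.array(p)-m["t"])
def cloud(d,m):
    K=m["intrinsics"]; v,u=np.mgrid[0:480,0:640]
    c=np.stack([(u-K[0,2])/K[0,0]*d,(v-K[1,2])/K[1,1]*d,d],-1)
    return (c-m["t"])@m["R"]
def px(p,m):
    c=m["R"]@np.array(p)+m["t"]; q=m["intrinsics"]@c; return q[:2]/q[2]
E
python3 - <<'E'
from h import *
s=read_state(); print(s)
for c in ["top","scene"]:
    im,d=read_camera(c); m=camera_model(c); cv2.imwrite(f"pics/{c}0.png",im); np.savez(f"{c}0.npz",im=im,d=d,**m)
    for q in ["stage","plate","pot","cover"]:
        for r in find_in(q,c)[:4]:
            p=w(r["point"],m); print(c,q,round(r["conf"],2),p,px(p,m))
    for r in spot_point("pad_face",c)[:2]: print(c,"pf",r["conf"],w(r["point"],m))
E
```

```text
pics
{'t': 0.0, 'q': array([ 1.0696,  0.1311,  1.4893,  0.    ,  1.523 , -0.0854]), 'dq': array([ 0.0001, -0.0016,  0.0002,  0.001 ,  0.0006, -0.001 ]), 'joint_torque': array([ -0.0013, -55.9808, -49.1775,   0.0768,   0.0345,  -0.0001]), 'tool_pos': array([0.2421, 0.5484, 0.2176]), 'orientation': array([-0.6484, -3.0734,  0.0028]), 'force': array([-0.7884, -0.2823,  0.5211]), 'wrist_torque': array([-0.0158, -0.0037, -0.0001]), 'opening': 0.0931813511154148}
top stage 0.67 [ 0.585  -0.0565  0.0752] [315.0177 199.8424]
top plate 0.76 [ 0.3992 -0.4366  0.0054] [502.8223 293.6514]
top plate 0.63 [ 0.4758 -0.2407  0.0072] [405.4265 258.3497]
top plate 0.6 [ 0.4732 -0.3418  0.0028] [453.7178 258.9725]
top cover 0.87 [ 0.4354 -0.0352  0.0123] [306.0354 279.5742]
top pf 0.73 [ 0.5832 -0.0597  0.0838]
scene stage 0.84 [ 0.6158 -0.0378  0.055 ] [290.5535 289.9498]
scene plate 0.81 [ 0.4013 -0.4323  0.003 ] [240.2754 182.3533]
scene plate 0.76 [ 0.478  -0.338   0.0002] [242.674  213.1752]
scene pot 0.75 [0.496  0.2417 0.0336] [442.5978 337.3917]
scene pot 0.47 [ 0.5936 -0.0543  0.0937] [291.9616 266.0473]
scene cover 0.68 [ 0.4434 -0.0268  0.01  ] [350.9912 264.166 ]
scene pf 0.66 [ 0.5874 -0.0623  0.0902]
scene pf 0.59 [ 0.3534 -0.1733  0.0008]
```

View pics/top0.png

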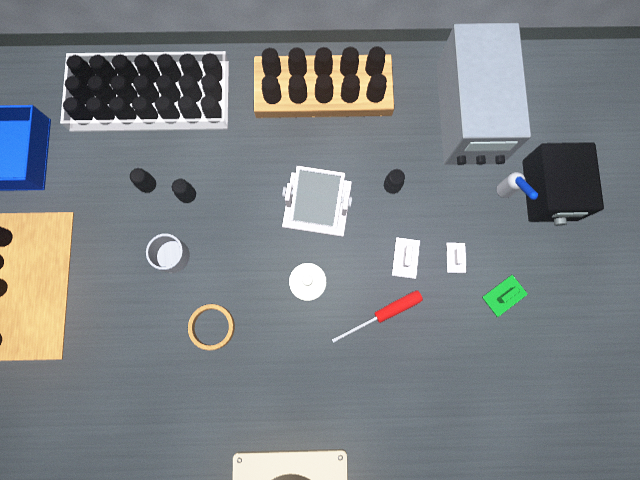

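View pics/scene0.png

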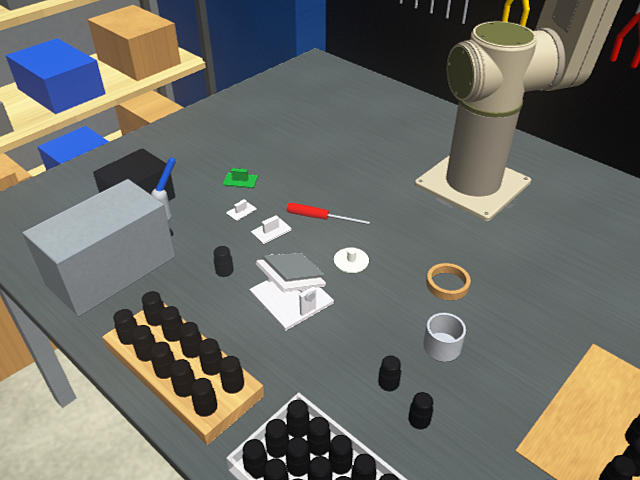

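Top view: the pot is at (165,252), the cover at (307,281) and the stage at (317,200). There are three plate candidates: a white-metal one at (405,258), a smaller one of the same colour at (456,257), and a green one at (505,296). The plate meant is (405,258), because it isn't green and is the larger of its colour. Next I'll measure all of these and make one crop to confirm the plate.

Run:
```python
from h import *
z=np.load("top0.npz"); im,d=z["im"],z["d"]; m={k:z[k] for k in("intrinsics","R","t")}
P=cloud(d,m); print("cam",-m["R"].T@m["t"])
def box(u,v,r): 
    return P[v-r:v+r,u-r:u+r].reshape(-1,3), im[v-r:v+r,u-r:u+r].reshape(-1,3)
def rect(p):
    (c,s,a)=cv2.minAreaRect((p[:,:2]*1000).astype(np.float32)); return np.array(c),np.array(s),a
b,_=box(350,400,8); print("bench z",np.median(b[:,2]))
for n,(u,v) in dict(plateA=(405,258),plateB=(456,257)).items():
    q,c=box(u,v,25); br=c.min(1)>140
    k=(q[:,2]>.003)&(q[:,2]<.012)&br; print(n,rect(q[k|((q[:,2]>.025)&br)]))
    k=(q[:,2]>.027)&br; print("  rib",k.sum(),rect(q[k]),np.median(q[k][:,2]),q[k].mean(0))
q,c=box(165,252,28); k=(q[:,2]>.05); print("pot rim",k.sum(),cv2.minEnclosingCircle((q[k][:,:2]*1000).astype(np.float32)),np.median(q[k][:,2]))
q,c=box(307,281,25); k=(q[:,2]>.008)&(q[:,2]<.016);print("disc",k.sum(),cv2.minEnclosingCircle((q[k][:,:2]*1000).astype(np.float32)))
k=q[:,2]>.03; print("knob",k.sum(),q[k].mean(0))
# pad: grey
q,c=box(317,198,30); k=(q[:,2]>.05)&(c.max(1)<190)&(c.min(1)>90); g=q[k]
for i in range(3):
    o=g.mean(0); n=np.linalg.svd(g-o)[2][2]; n*=np.sign(n[2]); g=g[abs((g-o)@n)<.003]
print("pad",len(g),"n",n,"tilt",np.degrees(np.arccos(n[2])),"az",np.degrees(np.arctan2(n[1],n[0])),"mean",o)
x=np.cross(np.cross(n,[0,0,1]),n); x=-x if x[2]<0 else x; x/=np.linalg.norm(x); y=np.cross(n,x)
l=np.c_[(g-o)@x,(g-o)@y]; r=cv2.minAreaRect((l*1000).astype(np.float32)); print(r, o+x*r[0][0]/1000+y*r[0][1]/1000)
for nm,(u,v) in dict(h3=(395,180),h2=(183,190),tape=(210,327)).items():
    q,c=box(u,v,28); k=q[:,2]>.012; print(nm,q[k].min(0),q[k].max(0))
cr=im[215:305,370:490]; cv2.imwrite("pics/crop1.png",np.hstack([cv2.resize(cr,(400,300),interpolation=2),cv2.resize(im[160:240,265:372],(400,300),interpolation=2)]))
```

```text
cam [ 0.3195 -0.0552  1.0214]
bench z -0.00024600977224202396
plateA (array([ 404.4518, -177.9957]), array([ 79.6756, 287.8086]), 50.12830352783203)
  rib 132 (array([ 399.8878, -160.2775]), array([ 30.7333, 262.8045]), 44.062828063964844) 0.03546032656005682 [ 0.4726 -0.234   0.0724]
plateB (array([ 419.7238, -207.0533]), array([ 67.5916, 357.5605]), 22.702550888061523)
  rib 56 (array([ 395.4551, -209.207 ]), array([ 27.843 , 342.3229]), 30.883424758911133) 0.028263052330470606 [ 0.4705 -0.3356  0.0639]
pot rim 371 ((415.9398193359375, 107.6396255493164), 189.2036895751953) 0.05837956440036569
disc 904 ((433.2233581542969, -37.31711196899414), 37.85847091674805)
knob 91 [ 0.4177 -0.0398  0.1671]
pad 57 n [0.3713 0.9269 0.0548] tilt 86.85848718446736 az 68.16960296181556 mean [ 0.5928 -0.0563  0.0912]
((-1.1869983673095703, -0.5248680114746094), (108.1700210571289, 24.44022560119629), 78.69015502929688) [ 0.5923 -0.056   0.09  ]
h3 [ 0.3195 -0.2392  0.0125] [ 0.652  -0.0552  1.0214]
h2 [ 0.3195 -0.0552  0.0123] [0.6414 0.2317 1.0214]
tape [ 0.3019 -0.0552  0.0121] [0.39   0.1991 1.0214]
```

View pics/crop1.png

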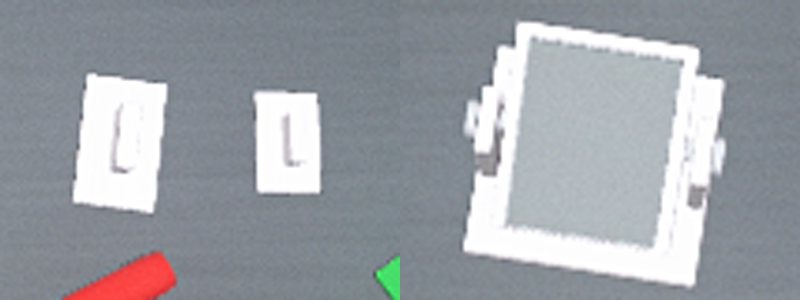

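The crop shows the left white plate at top-view (405,258) is clearly larger than the one at (456,257), so that is the plate. The pad is the grey area on the right. My measurements included pixels with no depth reading, so I'll mask those out and redo them.

```bash
cat > meas.py <<'E'
from h import *
def rect(p):
    (c,s,a)=cv2.minAreaRect((p[:,:2]*1000).astype(np.float32)); return np.array(c),np.array(s),a
def circ(p):
    p=p[:,:2]; A=np.c_[2*p,np.ones(len(p))]; s=np.linalg.lstsq(A,(p**2).sum(1),rcond=None)[0]
    return s[:2], np.sqrt(s[2]+s[:2]@s[:2])
def padfit(q,c):
    k=(q[:,2]>.05)&(q[:,2]<.13)&(c.max(1)<200)&(c.min(1)>90); g=q[k]
    for i in range(4):
        o=np.median(g,0) if i==0 else g.mean(0); n=np.linalg.svd(g-o)[2][2]; n=n*np.sign(n[2]); g=g[abs((g-o)@n)<.004]
    print("pad",len(g),"n",n,"tilt",np.degrees(np.arccos(n[2])),"az",np.degrees(np.arctan2(n[1],n[0])),"mean",o)
    x=np.array([0,0,1])-n*n[2]; x/=np.linalg.norm(x); y=np.cross(n,x)
    l=np.c_[(g-o)@x,(g-o)@y]; r=cv2.minAreaRect((l*1000).astype(np.float32)); print(r, o+x*r[0][0]/1000+y*r[0][1]/1000,"x",x)
E
python3 - <<'E'
from meas import *
z=np.load("top0.npz"); im,d=z["im"],z["d"]; m={k:z[k] for k in("intrinsics","R","t")}
P=cloud(d,m)
def box(u,v,r): 
    k=d[v-r:v+r,u-r:u+r].ravel()>0
    return P[v-r:v+r,u-r:u+r].reshape(-1,3)[k], im[v-r:v+r,u-r:u+r].reshape(-1,3)[k]
for n,(u,v) in dict(plateA=(405,258),plateB=(456,257)).items():
    q,c=box(u,v,24); br=c.min(1)>120
    k=(q[:,2]>.003)&br&(q[:,2]<.045); print(n,rect(q[k]))
    k=(q[:,2]>.024)&br&(q[:,2]<.045); print("  rib",k.sum(),rect(q[k]),np.median(q[k][:,2]),q[k].mean(0))
q,c=box(165,252,28); k=(q[:,2]>.053)&(q[:,2]<.07); print("pot rim",k.sum(),circ(q[k]),np.median(q[k][:,2]))
q,c=box(307,281,25); k=(q[:,2]>.008)&(q[:,2]<.016);print("disc",k.sum(),cv2.minEnclosingCircle((q[k][:,:2]*1000).astype(np.float32)),q[k].mean(0))
k=(q[:,2]>.032)&(q[:,2]<.045); print("knob",k.sum(),q[k].mean(0))
padfit(*box(317,198,30))
for nm,(u,v) in dict(h3=(395,180),h2=(183,190),tape=(210,327)).items():
    q,c=box(u,v,24); k=(q[:,2]>.012)&(q[:,2]<.07); print(nm,np.percentile(q[k],2,0),np.percentile(q[k],98,0))
s=read_state(); M=Rn.from_rotvec(s["orientation"]).as_matrix(); print("tool",M)
E
```

```text
plateA (array([ 478.595 , -238.9666]), array([94.1721, 98.5601]), 88.8253402709961)
  rib 134 (array([ 478.677, -241.453]), array([12.1457, 40.2835]), 81.18819427490234) 0.03508246470384801 [ 0.4781 -0.2408  0.0345]
plateB (array([ 477.9228, -345.7124]), array([ 97.8496, 100.4545]), 86.36537170410156)
  rib 77 (array([ 477.3976, -345.8629]), array([ 9.8694, 29.2384]), 87.06011199951172) 0.02766222637008518 [ 0.4774 -0.346   0.0277]
pot rim 324 (array([0.4918, 0.24  ]), np.float64(0.033333373099657435)) 0.05849411483358559
disc 904 ((433.2233581542969, -37.31711196899414), 37.85847091674805) [ 0.4324 -0.0374  0.0107]
knob 78 [ 0.4328 -0.0374  0.0374]
pad 1948 n [-0.424   0.0765  0.9024] tilt 25.523253817996384 az 169.7733126289517 mean [ 0.5857 -0.059   0.0892]
((-0.701568603515625, 0.18570327758789062), (98.18260955810547, 78.51713562011719), 0.1484205275774002) [ 0.5852 -0.0587  0.0889] x [ 0.8881 -0.1602  0.4309]
h3 [ 0.6179 -0.2367  0.0146] [ 0.6505 -0.2033  0.0634]
h2 [0.6053 0.1959 0.0135] [0.6376 0.2284 0.0628]
tape [0.3039 0.1122 0.0133] [0.3878 0.1969 0.0246]
tool [[-0.9148  0.4039  0.    ]
 [ 0.4039  0.9148  0.0001]
 [-0.      0.0001 -1.    ]]
```

Request:
apply_moves(commands=[1.9, -5.8, 0, 0, 0, 0, 5, 1.9, -5.8, 0, 0, 0, 0, 5, 1.9, -5.8, 0, 0, 0, 0, 5, 1.9, -5.8, 0, 0, 0, 0, 5, 1.9, -5.8, 0, 0, 0, 0, 5, 1.9, -5.8, 0, 0, 0, 0, 5, 1.9, -5.8, 0, 0, 0, 0, 5, 1.9, -5.8, 0, 0, 0, 0, 5], squeeze=15)

```text
t: 1.6
tool_pos: [0.3951, 0.0756, 0.2183]
orientation: [0.634, 3.072, 0.002]
force: [1.2, -0.2, -0.7]
opening: 0.0498
```

Request:
apply_moves(commands=[1.8, -5.6, -1, 0, 0, 0, 5, 2, -5.7, -1, 0, 0, 0, 5, 0, 0, -4, 0, 0, 0, 5, 0, 0, 0, 0, 0, 0, 5, 0, 0, 0, 0, 0, 0, 5])

```text
t: 2.22
tool_pos: [0.4353, -0.0455, 0.1608]
orientation: [0.645, 3.062, 0.002]
force: [0.5, 0.1, 0.5]
opening: 0.0499
```

Run:
```python
from meas import *
s=read_state(); print(s["tool_pos"],s["orientation"])
m=camera_model("wrist"); im,d=read_camera("wrist"); cv2.imwrite("pics/w1.png",im)
q=cloud(d,m)[d>0]; print("cam",-m["R"].T@m["t"])
a=q[(np.hypot(q[:,0]-.433,q[:,1]+.037)<.06)]
k=(a[:,2]>.008)&(a[:,2]<.016); print("disc",k.sum(),rect(a[k]) if k.sum()>5 else 0)
k=(a[:,2]>.033)&(a[:,2]<.045); print("knob",k.sum(),a[k].mean(0), rect(a[k]) if k.sum()>5 else 0)
```

```text
[ 0.4353 -0.0455  0.1608] [0.645  3.0624 0.0016]
cam [ 0.3574 -0.0121  0.3264]
disc 4201 (array([432.3995, -38.757 ]), array([74.7253, 74.7029]), 64.19344329833984)
knob 385 [ 0.4319 -0.0388  0.0382] (array([432.3925, -38.9549]), array([18.9364, 18.9757]), 19.788944244384766)
```

View pics/w1.png

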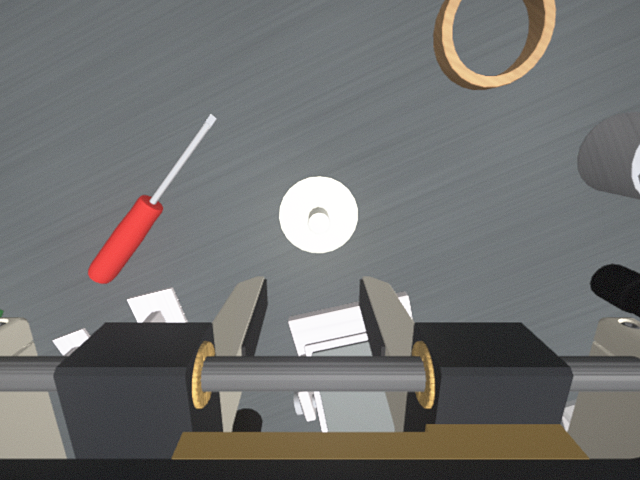

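The wrist view shows the cover at (318,215), clear of everything. The knob is at (0.432,-0.039) and its top is at 38 mm, as expected. Going down to it.

Request:
apply_moves(commands=[-0.3, 0.7, -4, 0, 0, 0, 5, 0, 0, -4, 0, 0, 0, 5, 0, 0, -3, 0, 0, 0, 5, 0, 0, -1.5, 0, 0, 0, 5, 0, 0, 0, 0, 0, 0, 5])

```text
t: 2.9
tool_pos: [0.4384, -0.0351, 0.0416]
orientation: [0.629, 3.051, 0.002]
force: [0.8, 0.3, -0.8]
opening: 0.0497
```

```bash
cat > go.py <<'E'
from h import *
def go(pos,zax,yaw):
    """pos target, tool z axis, tool y axis heading (rad)"""
    s=read_state(); z=np.array(zax,float); z/=np.linalg.norm(z)
    y=np.array([np.cos(yaw),np.sin(yaw),0]); y-=z*(y@z); y/=np.linalg.norm(y); x=np.cross(y,z)
    R=np.c_[x,y,z]; C=Rn.from_rotvec(s["orientation"]).as_matrix()
    print("q",s["q"],"shift cm",(np.array(pos)-s["tool_pos"])*100,"turn",Rn.from_matrix(R@C.T).as_rotvec(),"F",s["force"],"open",s["opening"],"t",s["t"],"zax",C[:,2],"yaw",np.degrees(np.arctan2(C[1,1],C[0,1])))
E
python3 -c "
from go import *
go([.4322,-.0388,.015],[0,0,-1],np.radians(66))"
```

```text
q [-0.1977 -0.1749  2.126   0.0014  1.1641 -1.3627] shift cm [-0.6156 -0.371  -2.6613] turn [ 0.0041  0.0261 -0.0125] F [ 0.8293  0.2622 -0.8102] open 0.049679547754996 t 2.9 zax [ 0.0261 -0.0039 -0.9997] yaw 66.72400933498783
```

Request:
apply_moves(commands=[-0.6, -0.4, 0, 0, 0.026, -0.012, 5, 0, 0, -1, 0, 0, 0, 5, 0, 0, -1, 0, 0, 0, 5, 0, 0, 0, 0, 0, 0, 5])

```text
t: 3.4
tool_pos: [0.435, -0.0399, 0.0241]
orientation: [0.652, 3.068, -0.007]
force: [0.1, 0.3, 0.3]
opening: 0.0497
```

```bash
python3 -c "
from go import *
go([.4322,-.0388,.015],[0,0,-1],np.radians(66))"
```

```text
q [-0.2051 -0.1296  2.1218 -0.0049  1.1444 -1.355 ] shift cm [-0.2783  0.109  -0.908 ] turn [ 0.0054  0.004  -0.    ] F [0.1445 0.3171 0.3327] open 0.04974726064399283 t 3.4 zax [ 0.004  -0.0054 -1.    ] yaw 66.00149167338913
```

Request:
apply_moves(commands=[-0.3, 0.1, -0.5, 0.005, 0.004, 0, 5, 0, 0, -0.4, 0, 0, 0, 5, 0, 0, 0, 0, 0, 0, 5])

```text
t: 3.78
tool_pos: [0.4316, -0.0388, 0.0144]
orientation: [-0.653, -3.072, 0.0]
force: [-0.1, 0.3, 0.2]
opening: 0.05
```

```bash
python3 -c "
from go import *
go([.4322,-.0388,.015],[0,0,-1],np.radians(66))"
```

```text
q [-0.2081 -0.117   2.1307 -0.      1.1284 -1.36  ] shift cm [0.059  0.0039 0.0621] turn [-0.0001 -0.0005  0.0001] F [-0.1464  0.334   0.2032] open 0.049959845192185236 t 3.775 zax [-0.0005  0.0001 -1.    ] yaw 65.99671909253149
```

Well placed and level. Closing, then a lift.

Request:
apply_moves(commands=[0, 0, 0, 0, 0, 0, 1, 0, 0, 0, 0, 0, 0, 1, 0, 0, 0, 0, 0, 0, 1, 0, 0, 0, 0, 0, 0, 1, 0, 0, 0, 0, 0, 0, 1], squeeze=20)

```text
t: 4.4
tool_pos: [0.432, -0.0389, 0.0148]
orientation: [0.653, 3.073, -0.0]
force: [-0.1, -1.0, -1.1]
opening: 0.0193
```

Request:
apply_moves(commands=[0, 0, 1, 0, 0, 0, 1, 0, 0, 3, 0, 0, 0, 1, 0, 0, 4, 0, 0, 0, 1, 0, 0, 4, 0, 0, 0, 1, 0, 0, 0, 0, 0, 0, 1])

```text
t: 5.03
tool_pos: [0.4308, -0.0387, 0.1405]
orientation: [-0.653, -3.073, 0.0]
force: [0.4, 0.1, -1.7]
opening: 0.0198
```

```bash
python3 -c "
from go import *
go([.4918,.240,.12],[0,0,-1],np.radians(66))"
```

```text
q [-0.2081 -0.29    2.0299 -0.0001  1.4019 -1.3599] shift cm [ 6.096  27.8676 -2.0482] turn [ 0.0001 -0.0002  0.    ] F [ 0.392   0.0919 -1.7032] open 0.019767477241205655 t 5.025 zax [-0.0002 -0.0001 -1.    ] yaw 65.99746899408716
```

Request:
apply_moves(commands=[1.0, 4.6, 0, 0, 0, 0, 1, 1.0, 4.6, 0, 0, 0, 0, 1, 1.0, 4.6, 0, 0, 0, 0, 1, 0.5, 3, 0, 0, 0, 0, 1, 0, 0, 0, 0, 0, 0, 1, 0, 0, 0, 0, 0, 0, 1])

```text
t: 5.78
tool_pos: [0.4642, 0.1328, 0.1379]
orientation: [-0.657, -3.069, 0.004]
force: [-0.6, 0.7, -0.0]
opening: 0.0195
```

Run:
```python
from meas import *
from go import go
m=camera_model("wrist"); im,d=read_camera("wrist"); cv2.imwrite("pics/w2.png",im)
q=cloud(d,m)[d>0]
a=q[np.hypot(q[:,0]-.492,q[:,1]-.24)<.055]
k=(a[:,2]>.055)&(a[:,2]<.066); print("rim",k.sum(),circ(a[k]),a[k][:,2].mean(),rect(a[k]))
s=read_state(); p=s["tool_pos"]; a=q[np.hypot(*(q[:,:2]-p[:2]).T)<.06]; a=a[(a[:,2]>p[2]-.03)]
k=(a[:,2]<p[2]+.002)&(a[:,2]>p[2]-.012); print("disc",k.sum(),rect(a[k]),a[k][:,2].mean(),p)
go([.4918,.240,.12],[0,0,-1],np.radians(66))
```

```text
rim 2252 (array([0.491 , 0.2386]), np.float64(0.033110874833068085)) 0.05967472002637352 (array([491.5176, 238.8821]), array([71.1913, 71.0518]), 10.841459274291992)
disc 7550 (array([462.6155, 133.1064]), array([73.0114, 71.8812]), 22.40338897705078) 0.13466889104045185 [0.4642 0.1326 0.1379]
q [ 0.1728 -0.1341  1.9015 -0.001   1.3776 -0.9757] shift cm [ 2.7622 10.7367 -1.7914] turn [ 0.0016 -0.0032  0.0032] F [ 0.116  -0.252  -1.1326] open 0.01948005967990641 t 5.825 zax [-0.0032 -0.0016 -1.    ] yaw 65.81856965971174
```

View pics/w2.png

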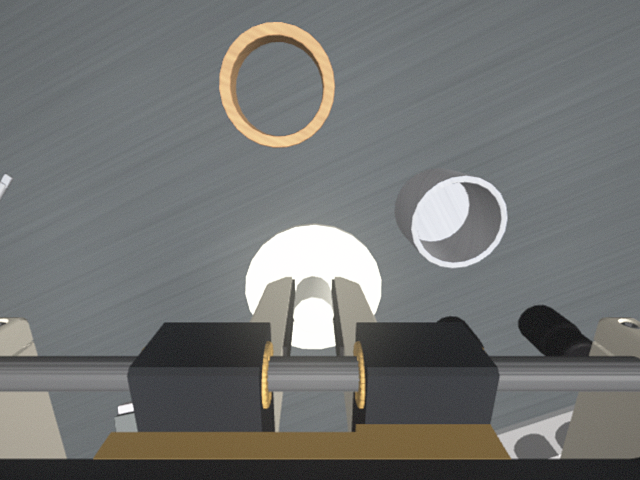

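The wrist view shows the cover held level at (314,285) and the pot mouth at (458,222). The rim centre is (0.4915,0.239) at z 0.060, as expected. Moving over the pot.

Request:
apply_moves(commands=[0.9, 3.6, 0, 0, 0, 0, 1, 0.9, 3.6, 0, 0, 0, 0, 1, 0.9, 3.4, 0, 0, 0, 0, 1, 0, 0, 0, 0, 0, 0, 1, 0, 0, 0, 0, 0, 0, 1])

```text
t: 6.45
tool_pos: [0.4922, 0.2347, 0.1372]
orientation: [-0.67, -3.066, 0.007]
force: [0.2, -0.4, -1.6]
opening: 0.0195
```

```bash
python3 -c "
from go import *
go([.4915,.239,.08],[0,0,-1],np.radians(66))"
```

```text
q [ 0.3524  0.0416  1.7328 -0.0022  1.3722 -0.7874] shift cm [-0.0684  0.4287 -5.72  ] turn [ 0.0038 -0.004   0.0117] F [ 0.2291 -0.3608 -1.5631] open 0.019470976355520284 t 6.45 zax [-0.004  -0.0037 -1.    ] yaw 65.33200394694825
```

Request:
apply_moves(commands=[-0.1, 0.4, -2, 0.004, -0.004, 0.01, 1, 0, 0, -2, 0, 0, 0, 1, 0, 0, -1, 0, 0, 0, 1, 0, 0, 0, 0, 0, 0, 1, 0, 0, 0, 0, 0, 0, 1])

```text
t: 7.08
tool_pos: [0.4919, 0.2333, 0.0874]
orientation: [0.664, 3.069, 0.0]
force: [-0.3, 0.3, -0.4]
opening: 0.0194
```

Run:
```python
from meas import *
from go import go
m=camera_model("wrist"); im,d=read_camera("wrist"); cv2.imwrite("pics/w3.png",im)
q=cloud(d,m)[d>0]; s=read_state(); p=s["tool_pos"]
a=q[np.hypot(*(q[:,:2]-p[:2]).T)<.06]
k=(a[:,2]<p[2]+.0)&(a[:,2]>p[2]-.01); print("disc",k.sum(),circ(a[k]),rect(a[k]),a[k][:,2].mean())
k=(a[:,2]>.055)&(a[:,2]<.0625); print("rim",k.sum(),rect(a[k]) if k.sum()>5 else 0)
go([.4915,.239,.0688],[0,0,-1],np.radians(66))
```

```text
disc 7463 (array([0.4922, 0.2327]), np.float64(0.029300013557889644)) (array([490.7082, 233.7001]), array([73.6155, 72.3233]), 22.34151840209961) 0.08409103973676313
rim 1052 (array([474.8917, 255.7959]), array([66.9392, 24.8239]), 44.74418258666992)
q [ 0.3494  0.0826  1.7855 -0.0008  1.2719 -0.795 ] shift cm [-0.0464  0.5569 -1.8702] turn [0.0002 0.0018 0.0073] F [ 0.632  -1.0277 -1.1449] open 0.019619643144281166 t 7.125 zax [ 0.0018 -0.0002 -1.    ] yaw 65.58260011410842
```

Request:
apply_moves(commands=[0, 0.5, 0, 0, 0, 0, 1, 0, 0, 0, 0, 0, 0, 1, 0, 0, 0, 0, 0, 0, 1])

```text
t: 7.5
tool_pos: [0.4929, 0.2393, 0.0891]
orientation: [0.663, 3.067, 0.002]
force: [-0.6, 0.6, -0.3]
opening: 0.0197
```

```bash
python3 -c "
from go import *
go([.4915,.239,.0688],[0,0,-1],np.radians(66))"
```

```text
q [ 0.3589  0.0874  1.7773 -0.0008  1.2727 -0.7857] shift cm [-0.1447 -0.0319 -2.0266] turn [-0.0007  0.0042  0.007 ] F [-0.6416  0.617  -0.3343] open 0.01968558698684522 t 7.5 zax [ 0.0042  0.0007 -1.    ] yaw 65.59951157487154
```

Request:
apply_moves(commands=[-0.1, 0, -0.7, 0, 0.004, 0, 1, 0, 0, -0.5, 0, 0, 0, 1, 0, 0, -0.3, 0, 0, 0, 1, 0, 0, 0, 0, 0, 0, 1])

```text
t: 8.0
tool_pos: [0.4914, 0.2392, 0.0724]
orientation: [-0.663, -3.07, -0.0]
force: [-0.9, -0.6, -0.3]
opening: 0.0196
```

```bash
python3 -c "
from go import *
go([.4915,.239,.0688],[0,0,-1],np.radians(66))"
```

```text
q [ 0.3588  0.1079  1.7882  0.0007  1.2465 -0.7866] shift cm [ 0.0138 -0.0214 -0.3592] turn [-0.0003 -0.0011  0.0067] F [-0.9139 -0.6087 -0.3194] open 0.01957977845575504 t 8.0 zax [-0.0011  0.0003 -1.    ] yaw 65.61407799132546
```

Request:
apply_moves(commands=[0, 0, -0.3, 0, 0, 0, 1, 0, 0, 0, 0, 0, 0, 1, 0, 0, 0, 0, 0, 0, 1])

```text
t: 8.38
tool_pos: [0.4915, 0.2392, 0.0694]
orientation: [-0.663, -3.07, -0.0]
force: [0.8, 0.5, -1.5]
opening: 0.0195
```

Request:
apply_moves(commands=[0, 0, -0.1, 0, 0, 0, 1, 0, 0, 0, 0, 0, 0, 1, 0, 0, 0, 0, 0, 0, 1])

```text
t: 8.75
tool_pos: [0.4919, 0.2394, 0.0689]
orientation: [-0.664, -3.071, -0.001]
force: [-0.4, -0.0, -1.6]
opening: 0.0196
```

Request:
apply_moves(commands=[0, 0, -0.1, 0, 0, 0, 1, 0, 0, 0, 0, 0, 0, 1, 0, 0, 0, 0, 0, 0, 1])

```text
t: 9.12
tool_pos: [0.4922, 0.2395, 0.0688]
orientation: [0.663, 3.07, 0.002]
force: [0.5, -0.8, 0.1]
opening: 0.0196
```

Request:
apply_moves(commands=[0, 0, -0.1, 0, 0, 0, 1, 0, 0, 0, 0, 0, 0, 1, 0, 0, 0, 0, 0, 0, 1])

```text
t: 9.5
tool_pos: [0.4925, 0.2396, 0.0688]
orientation: [0.663, 3.07, 0.002]
force: [0.4, 0.6, 1.0]
opening: 0.0194
```

Contact: z stays at 68.8 mm, the predicted seat height, and the force has risen about 2.5 N. Releasing.

Request:
apply_moves(commands=[0, 0, 0, 0, 0, 0, 2.6, 0, 0, 0, 0, 0, 0, 5, 0, 0, 0, 0, 0, 0, 5, 0, 0, 0, 0, 0, 0, 5, 0, 0, 2, 0, 0, 0, 5, 0, 0, 4, 0, 0, 0, 5, 0, 0, 4, 0, 0, 0, 5, 0, 0, 0, 0, 0, 0, 5])

```text
t: 10.5
tool_pos: [0.4911, 0.2391, 0.17]
orientation: [-0.663, -3.069, 0.0]
force: [-0.1, -0.4, -0.3]
opening: 0.0499
```

Run:
```python
from meas import *
from go import go
def chk(c):
    m=camera_model(c); im,d=read_camera(c); cv2.imwrite(f"pics/seat_{c}.png",im)
    q=cloud(d,m)[d>0]; a=q[np.hypot(q[:,0]-.4915,q[:,1]-.239)<.034]
    k=(a[:,2]>.055)&(a[:,2]<.075); g=a[k]; A=np.c_[g[:,:2],np.ones(len(g))]
    s=np.linalg.lstsq(A,g[:,2],rcond=None)[0]; r=g[:,2]-A@s; g=g[abs(r)<.002]; A=A[abs(r)<.002]
    s=np.linalg.lstsq(A,g[:,2],rcond=None)[0]; print(c,len(g),"slope",s[:2],"z",g[:,2].mean(),"rect",rect(a[(a[:,2]>.062)&(a[:,2]<.07)]))
    k=a[:,2]>.085; print("knob",k.sum(),a[k&(a[:,2]<.1)].mean(0) if k.sum() else 0)
chk("wrist"); chk("top")
go([.4785,-.2412,.16],[0,0,-1],np.radians(81))
```

```text
wrist 4211 slope [ 0.0008 -0.0003] z 0.0655256425672787 rect (array([491.4273, 238.8624]), array([67.2318, 67.4475]), 68.49647521972656)
knob 25086 [0.4918 0.2393 0.092 ]
top 68 slope [0.0674 0.1034] z 0.0643170681801844 rect (array([479.6075, 212.9189]), array([10.3287, 44.5273]), 64.20931243896484)
knob 1690 [nan nan nan]
q [ 0.3587  0.0171  1.7039  0.0005  1.428  -0.7865] shift cm [ -1.0449 -47.9412  -0.5976] turn [ 0.0031 -0.0068  0.2686] F [-0.1208 -0.4968 -0.0336] open 0.05023774063184115 t 10.6 zax [-0.0072 -0.0021 -1.    ] yaw 65.61177388983856<stdin>:9: RuntimeWarning: Mean of empty slice.
  ret = um.true_divide(
```

View pics/seat_wrist.png

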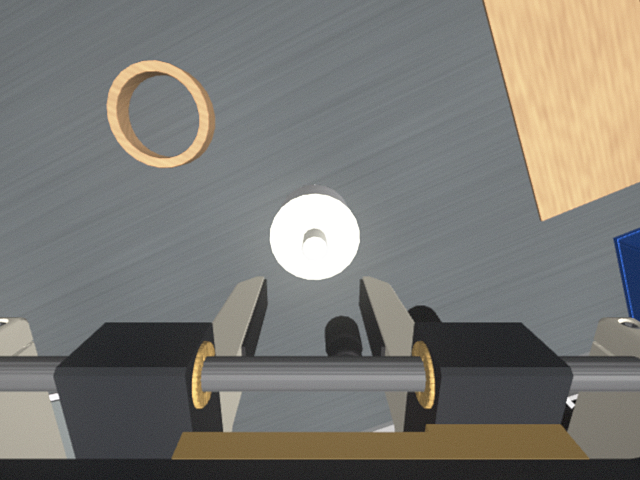

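The cover is seated at (315,237) in the wrist view: slope under 0.1° and disc top at 65.5 mm, against 65 expected. Now on to the plate.

Request:
apply_moves(commands=[-0.1, -5.5, 0, 0, 0, 0.034, 5, -0.1, -5.5, 0, 0, 0, 0.034, 5, -0.1, -5.5, 0, 0, 0, 0.034, 5, -0.1, -5.5, 0, 0, 0, 0.034, 5, -0.1, -5.5, 0, 0, 0, 0.034, 5, -0.1, -5.5, 0, 0, 0, 0.034, 5, -0.1, -5.5, 0, 0, 0, 0.034, 5, -0.1, -5.5, 0, 0, 0, 0.034, 5])

```text
t: 11.6
tool_pos: [0.47, -0.2098, 0.1501]
orientation: [-0.213, -3.108, 0.007]
force: [0.3, -0.0, -0.1]
opening: 0.0499
```

Request:
apply_moves(commands=[0, 0, 0, 0, 0, 0, 5, 0, 0, 0, 0, 0, 0, 5])

```text
t: 11.85
tool_pos: [0.4674, -0.212, 0.1463]
orientation: [-0.221, -3.101, 0.004]
force: [0.7, 0.9, -0.2]
opening: 0.0499
```

Run:
```python
from go import *
go([.4785,-.2412,.14],[0,0,-1],np.radians(81))
```

```text
q [-0.5139 -0.0284  1.7863 -0.0162  1.4118 -1.9394] shift cm [ 1.112  -2.923  -0.6305] turn [-0.0001 -0.0323 -0.0146] F [ 0.7394  0.9361 -0.1577] open 0.04994135606873819 t 11.85 zax [-0.0323 -0.0001 -0.9995] yaw 81.84155402001231
```

Request:
apply_moves(commands=[0.5, -1.5, 0, 0, -0.032, -0.015, 5, 0.6, -1.4, 0, 0, 0, 0, 5, 0, 0, 0, 0, 0, 0, 5, 0, 0, 0, 0, 0, 0, 5])

```text
t: 12.35
tool_pos: [0.4795, -0.2399, 0.1453]
orientation: [0.243, 3.131, 0.002]
force: [0.0, -0.1, -1.0]
opening: 0.0504
```

Run:
```python
from meas import *
from go import go
m=camera_model("wrist"); im,d=read_camera("wrist"); cv2.imwrite("pics/w4.png",im)
q=cloud(d,m)[d>0]
a=q[np.hypot(q[:,0]-.4785,q[:,1]+.2412)<.055]
k=(a[:,2]>.004)&(a[:,2]<.05); print("plate",k.sum(),rect(a[k]))
k=(a[:,2]>.032)&(a[:,2]<.04); print("rib",k.sum(),rect(a[k]),a[k].mean(0))
go([.4785,-.2412,.06],[0,0,-1],np.radians(81))
```

```text
plate 4391 (array([ 478.7093, -243.4377]), array([49.983 , 80.2574]), 80.86146545410156)
rib 632 (array([ 478.5229, -243.6218]), array([11.3551, 39.978 ]), 81.14747619628906) [ 0.4777 -0.2434  0.0364]
q [-0.5606  0.0042  1.7555  0.0015  1.3816 -1.9767] shift cm [-0.099  -0.132  -8.5326] turn [-0.0011  0.001  -0.0021] F [-0.383   0.504   0.1294] open 0.05031023938820915 t 12.4 zax [ 0.001   0.0011 -1.    ] yaw 81.11955678351958
```

View pics/w4.png

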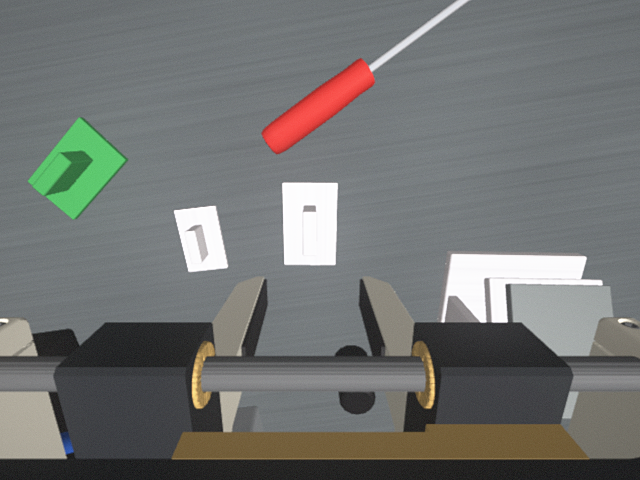

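The wrist view shows the plate at (310,225), measured 80 x 50 mm with its rib at the given size. The smaller white plate is at (200,240). Descending.

Request:
apply_moves(commands=[-0.1, -0.3, -3, 0, 0, 0, 5, 0, 0, -3, 0, 0, 0, 5, 0, 0, -2.5, 0, 0, 0, 5, 0, 0, 0, 0, 0, 0, 5, 0, 0, 0, 0, 0, 0, 5])

```text
t: 13.02
tool_pos: [0.4801, -0.242, 0.0608]
orientation: [0.239, 3.128, -0.001]
force: [-0.1, -0.4, -0.2]
opening: 0.0499
```

Run:
```python
from go import go
import numpy as np
go([.4786,-.2436,.0105],[0,0,-1],np.radians(81.1))
```

```text
q [-0.5635  0.0943  1.8258  0.0018  1.2176 -1.9823] shift cm [-0.1493 -0.1552 -5.035 ] turn [ 0.0007  0.0042 -0.0027] F [-0.0527 -0.3733 -0.2241] open 0.04992874709007388 t 13.025 zax [ 0.0042 -0.0007 -1.    ] yaw 81.25437951168017
```

Request:
apply_moves(commands=[-0.15, -0.15, -2, 0, 0.004, 0, 5, 0, 0, -1.5, 0, 0, 0, 5, 0, 0, -0.6, 0, 0, 0, 5, 0, 0, 0, 0, 0, 0, 5])

```text
t: 13.52
tool_pos: [0.4796, -0.2442, 0.0189]
orientation: [0.239, 3.13, -0.003]
force: [0.1, -0.4, 0.5]
opening: 0.0503
```

Run:
```python
from go import go
import numpy as np
go([.4786,-.2436,.0105],[0,0,-1],np.radians(81.1))
```

```text
q [-0.5659  0.1551  1.845  -0.0007  1.1383 -1.9839] shift cm [-0.0963  0.0629 -0.8434] turn [ 0.0022  0.0023 -0.0028] F [ 0.0778 -0.382   0.5281] open 0.05033507163871965 t 13.525 zax [ 0.0023 -0.0022 -1.    ] yaw 81.26043698331237
```

Request:
apply_moves(commands=[-0.1, 0.05, -0.5, 0.002, 0.002, 0, 5, 0, 0, -0.3, 0, 0, 0, 5, 0, 0, 0, 0, 0, 0, 5])

```text
t: 13.9
tool_pos: [0.479, -0.244, 0.0111]
orientation: [0.239, 3.131, -0.001]
force: [-0.3, 0.6, -0.3]
opening: 0.0497
```

Run:
```python
from go import go
import numpy as np
go([.4786,-.2436,.0105],[0,0,-1],np.radians(81.1))
```

```text
q [-0.5666  0.1672  1.8479  0.0001  1.1251 -1.9849] shift cm [-0.0426  0.0407 -0.0614] turn [ 0.0007  0.0012 -0.0028] F [-0.3066  0.5951 -0.2953] open 0.04970060870543461 t 13.9 zax [ 0.0012 -0.0007 -1.    ] yaw 81.2612941238372
```

Request:
apply_moves(commands=[0, 0, 0, 0, 0, 0, 0.5, 0, 0, 0, 0, 0, 0, 0.5, 0, 0, 0, 0, 0, 0, 0.5, 0, 0, 0, 0, 0, 0, 0.5, 0, 0, 0, 0, 0, 0, 0.5, 0, 0, 0, 0, 0, 0, 0.5], squeeze=40)

```text
t: 14.65
tool_pos: [0.4795, -0.2442, 0.0118]
orientation: [0.239, 3.13, -0.002]
force: [-0.4, -0.3, 0.7]
opening: 0.0117
```

Run:
```python
from go import go
import numpy as np
go([.4786,-.2436,.0105],[0,0,-1],np.radians(81.1))
```

```text
q [-0.5665  0.1664  1.8474  0.0002  1.1253 -1.9849] shift cm [-0.089   0.0631 -0.1283] turn [ 0.0012  0.0022 -0.0029] F [-0.4222 -0.2907  0.7482] open 0.011661481876073559 t 14.65 zax [ 0.0022 -0.0012 -1.    ] yaw 81.26459653198728
```

Request:
apply_moves(commands=[0, 0, 1, 0, 0, 0, 0.5, 0, 0, 3, 0, 0, 0, 0.5, 0, 0, 5, 0, 0, 0, 0.5, 0, 0, 5, 0, 0, 0, 0.5, 0, 0, 5, 0, 0, 0, 0.5, 0, 0, 0, 0, 0, 0, 0.5, 0, 0, 0, 0, 0, 0, 0.5])

```text
t: 15.52
tool_pos: [0.4767, -0.2427, 0.2091]
orientation: [0.239, 3.132, -0.001]
force: [-0.4, 0.5, -1.7]
opening: 0.0119
```

Run:
```python
from go import go
import numpy as np
n=np.array([-.424,.0765,.9024])
go(np.array([.5852,-.0587,.0889])+n*.07,-n,np.radians(79.8))
```

```text
q [-0.5667 -0.0416  1.6827 -0.0002  1.5002 -1.9849] shift cm [ 7.8813 18.9381 -5.708 ] turn [-0.0731 -0.4391 -0.025 ] F [-0.4001  0.4886 -1.7362] open 0.011885468686404735 t 15.525 zax [ 0.0002 -0.0004 -1.    ] yaw 81.25855380807826
```

Request:
apply_moves(commands=[1.6, 3.8, 0.4, -0.015, -0.088, -0.005, 0.5, 1.6, 3.8, 0.4, -0.015, -0.088, -0.005, 0.5, 1.6, 3.8, 0.4, -0.015, -0.088, -0.005, 0.5, 1.6, 3.8, 0.4, -0.015, -0.088, -0.005, 0.5, 1.6, 3.8, 0.4, -0.015, -0.088, -0.005, 0.5, 0, 0, 0, 0, 0, 0, 0.5, 0, 0, 0, 0, 0, 0, 0.5])

```text
t: 16.4
tool_pos: [0.5518, -0.0457, 0.215]
orientation: [0.243, 2.693, -0.048]
force: [-0.1, 0.3, -1.3]
opening: 0.0119
```

Run:
```python
from go import go
import numpy as np
n=np.array([-.424,.0765,.9024])
go(np.array([.5852,-.0587,.0889])+n*.07,-n,np.radians(79.8))
```

```text
q [-0.1774 -0.4419  2.0735  0.0034  1.071  -1.5689] shift cm [ 0.3718 -0.7601 -6.2896] turn [-0.0055 -0.0056  0.0012] F [-0.0655  0.2567 -1.319 ] open 0.011912628530401528 t 16.4 zax [ 0.4189 -0.072  -0.9052] yaw 79.72634168068042
```

Request:
apply_moves(commands=[0.4, -0.7, -1, -0.006, -0.006, 0, 0.5, 0, 0, -0.5, 0, 0, 0, 0.5, 0, 0, 0, 0, 0, 0, 0.5])

```text
t: 16.77
tool_pos: [0.5552, -0.056, 0.1968]
orientation: [0.246, 2.69, -0.058]
force: [-0.1, -0.5, -1.2]
opening: 0.0116
```

```bash
cat > look.py <<'E'
from meas import *
from go import go
import sys
n0=np.array([-.424,.0765,.9024]); o0=np.array([.5852,-.0587,.0889])
x0=np.array([.8881,-.1602,.4309]); y0=np.cross(n0,x0)
def fit(g):
    for i in range(4):
        o=np.median(g,0) if i==0 else g.mean(0); n=np.linalg.svd(g-o,full_matrices=False)[2][2]; n=n*np.sign(n[2]); g=g[abs((g-o)@n)<.002]
    return o,n,g
def run(name):
    m=camera_model("wrist"); im,d=read_camera("wrist"); cv2.imwrite(f"pics/{name}.png",im); s=read_state()
    C=Rn.from_rotvec(s["orientation"]).as_matrix(); p=s["tool_pos"]
    q=cloud(d,m)[d>0]
    l=(q-p)@C   # tool frame: plate top at z ~ +0.0058
    k=(abs(l[:,0])<.045)&(abs(l[:,1])<.03)&(l[:,2]>.0)&(l[:,2]<.011)
    if k.sum()>200:
        o,n,g=fit(q[k]); print("plate top",len(g),"n",n,"z in tool",((g-p)@C)[:,2].mean(),"rect tool xy",rect((g-p)@C))
    h=(q-o0)@np.c_[x0,y0,n0]
    k=(abs(h[:,0])<.06)&(abs(h[:,1])<.05)&(abs(h[:,2])<.006); 
    if k.sum()>200:
        o2,n2,g2=fit(q[k]); print("pad",len(g2),"n",n2,"h",((g2-o0)@n0).mean(),"angle",np.degrees(np.arccos(n@n2)),"rect",rect(((g2-o0)@np.c_[x0,y0,n0])))
    print("plate centre in pad", (p+C[:,2]*.0118-o0)@np.c_[x0,y0,n0], "F.n",s["force"]@n0)
    go(o0+n0*.0118,-n0,np.radians(79.8))
if __name__=="__main__": run(sys.argv[1])
E
python3 look.py w5
```

```text
plate top 5309 n [-0.4202  0.0789  0.904 ] z in tool 0.005216790556984461 rect tool xy (array([ 1.2666, -0.519 ]), array([50.1279, 79.6337]), 89.85137939453125)
pad 6262 n [-0.4242  0.0744  0.9025] h 0.0010295183527035878 angle 0.3550727091840394 rect (array([ 0.1576, -1.1355]), array([80.2062, 99.5853]), 89.9933090209961)
plate centre in pad [ 0.0195 -0.0026  0.0987] F.n -0.1535894215060782
q [-0.1946 -0.4194  2.091   0.0042  1.0279 -1.5844] shift cm [ 2.493  -0.1916 -9.7532] turn [ 0.0009 -0.0035  0.0046] F [-0.2977 -0.1312 -0.2989] open 0.011970284056429638 t 16.825 zax [ 0.4205 -0.0792 -0.9038] yaw 79.53053173321425
```

View pics/w5.png

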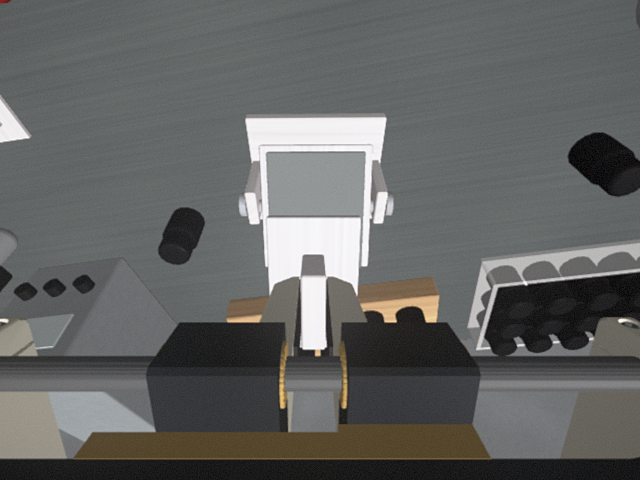

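The plate at (312,250) is held parallel to the tool, and the pad shows at (315,180). The normals agree within 0.36°. By the wrist camera the pad sits 1 mm higher and 1 mm to one side of the first estimate, so I'll use these relative offsets.

```bash
cat >> look.py <<'E'
def tgt(h): return o0+x0*.0014-y0*.0006+n0*(.0122+h)
def aim(h,F=True):
    s=read_state(); go(tgt(h),-np.array([-.4242,.0754,.9025]),np.radians(79.8)); 
    print("TCP in pad mm",(s["tool_pos"]-tgt(0))@np.c_[x0,y0,n0]*1000,"F pad",s["force"]@np.c_[x0,y0,n0])
E
python3 -c "
from look import *
aim(.02)"
```

```text
q [-0.1946 -0.4194  2.091   0.0042  1.0279 -1.5844] shift cm [ 1.7418 -0.1171 -7.852 ] turn [ 0.0019 -0.0036  0.0051] F [-0.2977 -0.1312 -0.2989] open 0.011970284056429638 t 16.825 zax [ 0.4205 -0.0792 -0.9038] yaw 79.53053173321425
TCP in pad mm [18.179  -1.9413 98.3303] F pad [-0.3722 -0.1819 -0.1536]
```

Request:
apply_moves(commands=[0.4, 0, -2, 0.002, -0.004, 0.005, 0.5, 0.4, 0, -2, 0, 0, 0, 0.5, 0.4, 0, -2, 0, 0, 0, 0.5, 0.4, 0, -1.5, 0, 0, 0, 0.5, 0, 0, 0, 0, 0, 0, 0.5, 0, 0, 0, 0, 0, 0, 0.5])

```text
t: 17.58
tool_pos: [0.5736, -0.0577, 0.1232]
orientation: [0.242, 2.682, -0.054]
force: [-1.2, 0.2, -0.6]
opening: 0.0117
```

```bash
python3 -c "
from look import *
aim(.008)"
```

```text
q [-0.1938 -0.2927  2.1363  0.0092  0.8481 -1.5889] shift cm [ 0.4167 -0.0236 -1.5464] turn [0.0006 0.0045 0.0023] F [-1.2472  0.2022 -0.6181] open 0.011724184690470806 t 17.575 zax [ 0.4281 -0.077  -0.9005] yaw 79.69057455481904
TCP in pad mm [ 2.9255 -0.5077 23.7394] F pad [-1.4063 -0.0224 -0.0135]
```

Request:
apply_moves(commands=[0.2, 0, -0.8, 0, 0.004, 0.002, 0.5, 0.2, 0, -0.7, 0, 0, 0, 0.5, 0, 0, 0, 0, 0, 0, 0.5, 0, 0, 0, 0, 0, 0, 0.5])

```text
t: 18.08
tool_pos: [0.579, -0.0579, 0.1093]
orientation: [0.239, 2.684, -0.054]
force: [0.2, 0.4, -0.7]
opening: 0.0119
```

```bash
python3 -c "
from look import *
run('w6'); aim(.003)"
```

```text
plate top 5303 n [-0.4272  0.0765  0.9009] z in tool 0.005021420707223896 rect tool xy (array([ 0.9739, -0.4961]), array([79.9556, 50.0794]), 0.1197027862071991)
pad 7936 n [-0.4242  0.0745  0.9025] h 0.001020320038544047 angle 0.22700677523777324 rect (array([-7.6961, -1.0831]), array([84.3584, 80.2016]), 0.008398008532822132)
plate centre in pad [ 0.0031 -0.0004  0.0093] F.n -1.0223550346902994
q [-0.192  -0.2555  2.1332  0.0087  0.8154 -1.5895] shift cm [ 0.1299  0.0138 -0.9662] turn [ 0.0002  0.0031 -0.0003] F [ 0.2061 -0.0458 -1.0322] open 0.011843787914371953 t 18.125 zax [ 0.4269 -0.0765 -0.9011] yaw 79.81355076275636
q [-0.192  -0.2555  2.1332  0.0087  0.8154 -1.5895] shift cm [ 0.0994 -0.0417 -0.5991] turn [0.0012 0.003  0.0002] F [ 0.2061 -0.0458 -1.0322] open 0.011843787914371953 t 18.125 zax [ 0.4269 -0.0765 -0.9011] yaw 79.81355076275636
TCP in pad mm [1.6317 0.2336 8.8597] F pad [-0.2544 -0.0084 -1.0224]
```

Request:
apply_moves(commands=[0.1, -0.04, -0.4, 0.001, 0.003, 0, 0.5, 0, 0, -0.2, 0, 0, 0, 0.5, 0, 0, 0, 0, 0, 0, 0.5, 0, 0, 0, 0, 0, 0, 0.5])

```text
t: 18.62
tool_pos: [0.5801, -0.0584, 0.1031]
orientation: [0.24, 2.687, -0.053]
force: [-0.1, 1.1, -0.7]
opening: 0.0121
```

```bash
python3 -c "
from look import *
aim(.0)"
```

```text
q [-0.1929 -0.2405  2.132   0.0099  0.8046 -1.591 ] shift cm [ 0.1089 -0.0194 -0.2577] turn [0.0002 0.0002 0.0001] F [-0.0596  1.089  -0.6956] open 0.012060594669301084 t 18.625 zax [ 0.4243 -0.0756 -0.9023] yaw 79.81450055975718
TCP in pad mm [ 0.1116 -0.0025  2.8018] F pad [-0.5271  1.0611 -0.5191]
```

Excellent: 2.8 mm above and aligned. Now small steps along the normal until contact.

Request:
apply_moves(commands=[0.08, -0.02, -0.18, 0, 0, 0, 0.5, 0, 0, 0, 0, 0, 0, 0.5, 0, 0, 0, 0, 0, 0, 0.5])

```text
t: 19.0
tool_pos: [0.581, -0.0586, 0.1013]
orientation: [0.239, 2.686, -0.053]
force: [0.2, -0.2, -1.1]
opening: 0.0118
```

Request:
apply_moves(commands=[0.04, -0.01, -0.09, 0, 0, 0, 0.5, 0, 0, 0, 0, 0, 0, 0.5, 0, 0, 0, 0, 0, 0, 0.5])

```text
t: 19.38
tool_pos: [0.5815, -0.0587, 0.1005]
orientation: [0.24, 2.686, -0.053]
force: [-0.8, 0.4, -1.4]
opening: 0.0118
```

```bash
python3 -c "
from look import *
aim(-.002)"
```

```text
q [-0.193  -0.2326  2.1306  0.01    0.7976 -1.5913] shift cm [ 0.0502 -0.0014 -0.1841] turn [0.0003 0.0006 0.0001] F [-0.8093  0.4352 -1.362 ] open 0.011810944805880698 t 19.375 zax [ 0.4247 -0.0757 -0.9022] yaw 79.81612955634333
TCP in pad mm [ 0.3449 -0.075  -0.1244] F pad [-1.3753  0.2846 -0.8527]
```

Request:
apply_moves(commands=[0.04, -0.01, -0.1, 0, 0, 0, 0.5, 0, 0, 0, 0, 0, 0, 0.5, 0, 0, 0, 0, 0, 0, 0.5])

```text
t: 19.75
tool_pos: [0.5819, -0.0588, 0.0997]
orientation: [0.239, 2.686, -0.053]
force: [-1.7, 0.3, 0.3]
opening: 0.0116
```

Request:
apply_moves(commands=[0.04, 0, -0.1, 0, 0, 0, 0.5, 0, 0, 0, 0, 0, 0, 0.5, 0, 0, 0, 0, 0, 0, 0.5])

```text
t: 20.12
tool_pos: [0.5824, -0.0589, 0.0988]
orientation: [0.239, 2.686, -0.054]
force: [-2.6, -0.2, 1.8]
opening: 0.0118
```

```bash
python3 -c "
from look import *
aim(-.002)"
```

```text
q [-0.1929 -0.2273  2.1297  0.0098  0.7932 -1.5912] shift cm [-0.0352  0.0147 -0.0063] turn [0.0004 0.0006 0.0001] F [-2.578  -0.1971  1.7588] open 0.011822675746608186 t 20.125 zax [ 0.4247 -0.0758 -0.9021] yaw 79.81888384586095
TCP in pad mm [ 0.363  -0.0818 -2.1035] F pad [-1.5    -0.6517  2.6651]
```

Request:
apply_moves(commands=[0.03, 0, -0.1, 0, 0, 0, 0.5, 0, 0, 0, 0, 0, 0, 0.5, 0, 0, 0, 0, 0, 0, 0.5])

```text
t: 20.5
tool_pos: [0.5828, -0.0589, 0.098]
orientation: [0.239, 2.686, -0.054]
force: [-2.1, 0.5, 2.7]
opening: 0.0121
```

Request:
apply_moves(commands=[0.03, 0, -0.1, 0, 0, 0, 0.5, 0, 0, 0, 0, 0, 0, 0.5, 0, 0, 0, 0, 0, 0, 0.5])

```text
t: 20.88
tool_pos: [0.5832, -0.059, 0.0971]
orientation: [0.239, 2.686, -0.054]
force: [-3.4, 0.6, 4.2]
opening: 0.0118
```

```bash
python3 -c "
from look import *
run('w7'); aim(-.0045)
f=[]
for i in range(4): read_camera('wrist'); f.append(read_state()['force']@np.c_[x0,y0,n0])
print(np.mean(f,0))"
```

```text
plate top 5287 n [-0.4266  0.0762  0.9012] z in tool 0.005035712423474258 rect tool xy (array([ 1.1182, -0.4772]), array([79.7491, 49.9841]), 0.05192215368151665)
pad 2487 n [-0.4201  0.0728  0.9046] h 0.002673871480959947 angle 0.46289578964938316 rect (array([-1.5845, -1.1425]), array([49.9855, 75.1906]), 89.97370910644531)
plate centre in pad [ 0.0018 -0.0007 -0.0035] F.n 3.9401173312494833
q [-0.1927 -0.2226  2.1292  0.0095  0.7885 -1.5909] shift cm [-0.2988  0.1218  0.2424] turn [-0.0003  0.0012 -0.0004] F [-4.2783  0.3363  2.3276] open 0.011561787625308682 t 20.925 zax [ 0.4251 -0.0761 -0.9019] yaw 79.81774725094698
q [-0.1927 -0.2226  2.1292  0.0095  0.7885 -1.5909] shift cm [-0.0113  0.0089 -0.0672] turn [0.0007 0.0011 0.0001] F [-4.2783  0.3363  2.3276] open 0.011561787625308682 t 20.925 zax [ 0.4251 -0.0761 -0.9019] yaw 79.81774725094698
TCP in pad mm [ 0.4042 -0.0676 -3.9479] F pad [-2.8505 -0.4286  3.9401]
[-2.2665 -0.6499  4.6953]
```

Request:
apply_moves(commands=[0.01, 0, -0.06, 0.001, 0.001, 0, 0.5, 0, 0, 0, 0, 0, 0, 0.5, 0, 0, 0, 0, 0, 0, 0.5, 0, 0, 0, 0, 0, 0, 0.5])

```text
t: 21.62
tool_pos: [0.5834, -0.059, 0.0967]
orientation: [0.24, 2.686, -0.053]
force: [-5.2, 1.0, 3.9]
opening: 0.0116
```

```bash
python3 -c "
from look import *
aim(-.0045)
f=[]
for i in range(6): read_camera('wrist'); f.append(read_state()['force']@np.c_[x0,y0,n0])
print('F',np.mean(f,0))
m=camera_model('wrist'); im,d=read_camera('wrist'); P=cloud(d,m); h=(P-o0)@np.c_[x0,y0,n0]
def st(k): print(k.sum(), h[k][:,2].mean() if k.sum() else 0)
b=(d>0)&(abs(h[...,2])<.007)
print('pad -y side, +y side, low end');st(b&(abs(h[...,0])<.04)&(h[...,1]>-.038)&(h[...,1]<-.03));st(b&(abs(h[...,0])<.04)&(h[...,1]<.036)&(h[...,1]>.029));st(b&(abs(h[...,1])<.03)&(h[...,0]<-.042)&(h[...,0]>-.048))
cv2.imwrite('pics/w8.png',im[120:400,160:480])
z=np.load('top0.npz'); m=camera_model('top'); im,d1=read_camera('top')
cv2.imwrite('pics/top9.png',im)
for q in (z['d'],d1):
  P=cloud(q,m); a=P[(q>0)&(np.hypot(P[...,0]-.492,P[...,1]-.24)<.03)&(P[...,2]<.2)]; print('pot',np.percentile(a[:,2],[50,95]))
read_camera('scene'); im,_=read_camera('scene'); cv2.imwrite('pics/sc9.png',cv2.resize(im[180:420,180:500],(800,600)))
"
```

```text
q [-0.1933 -0.2206  2.1281  0.011   0.7885 -1.5921] shift cm [-0.0331  0.0121 -0.0222] turn [-0.0003  0.0003  0.0001] F [-5.2158  1.0018  3.893 ] open 0.0116155047752277 t 21.625 zax [ 0.4244 -0.0752 -0.9023] yaw 79.81913111006642
TCP in pad mm [ 0.4085 -0.0602 -4.4492] F pad [-3.1152  0.0598  5.8012]
F [-2.4823 -0.4233  5.323 ]
pad -y side, +y side, low end
1493 -0.0033698660136670063
1328 -0.003213741124314086
1226 -0.0032450224169813745
pot [0.0049 0.0082]
pot [0.0646 0.0913]
```

View pics/sc9.png

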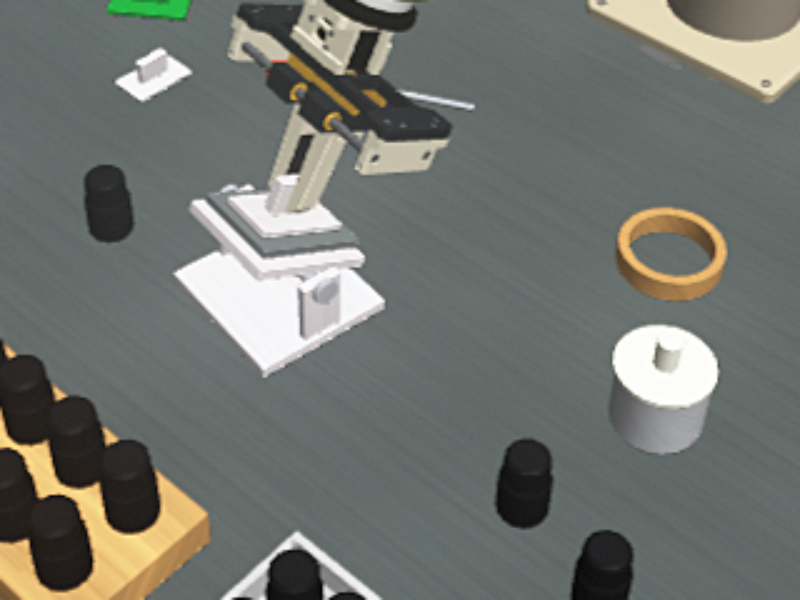

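View pics/w8.png

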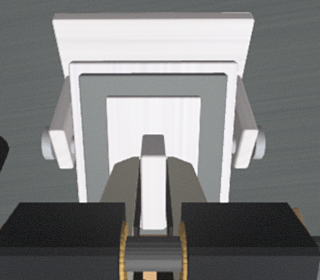

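The scene view shows the cover seated flat on the pot at (663,370), and the plate pressed flat and centred on the pad at (290,215). The bystanders I can see there stand as before. The wrist crop shows even pad margins of 24 and 22 px on either side of the plate. Handing in.

```bash
python3 -c "
from h import *
s=read_state(); print(s['t'],s['tool_pos'],s['force'],s['opening']); print(close_job())"
```

```text
22.125 [ 0.5834 -0.059   0.0966] [-4.3118  0.3329  4.0993] 0.01169860711845485
the job is handed in; nothing more can be done
None
```

The job is handed in at 22.1 s of the 61 s allowed, and the arm is still holding the plate pressed on the pad.

- **Cover:** I lowered it onto the pot until light contact and then released it. The wrist camera showed it level (slope under 0.1°), with its disc top at 65.5 mm against 65 expected. It still looked seated in the final top and scene pictures.
- **Plate:** I picked the larger of the two white plates by its rib (measured 80 x 50 mm) and tilted it 25.5° to match the pad. The camera put it within 0.5° of parallel to the pad, and it sits within about 1 mm of the middle. The pad is down evenly at all three places measured, within 0.2 mm of each other.
- **Press depth, where two checks disagree:** the force of about 6.4 N, with the plate's weight allowed for, implies 3.3 mm. The wrist camera implies about 4.3 mm. Both are short of the 6 mm stop. There is also about 2.5 N along the slope, part of it the plate's weight.
- **Other things on the bench:** the final scene view shows no bystander disturbed. I did not measure their positions again.

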